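Park the slide stage and start its lock screw

TASK

The slide stage is to be carried to another room: draw its carrier by the steel grip post until the engraved park cross stands under the tip of the fixed pointer, which puts the threaded brass boss under the black-knobbed lock screw, and let go of the post. Press the sprung screw gently down onto the boss, turn it backward (counter-clockwise from above) until you feel the thread drop by a pitch, then turn it forward one full turn, so that it is started true. Finish while still gripping the knob, holding the screw still in that position for a colleague who will tighten it, and leave everything else on the bench where it is.

Things in the scene. Friction and masses are not known exactly. Their poses are not given: they have to be found in the camera images.
- stage: Fixed bench stage, base 295 x 170 x 13 mm. Origin on the bench top under the lock screw's axis; x away from the robot, y left (yaw within 0.2). A column behind (104 to 138 mm in +x) bears an arm 46 mm wide over the carrier, 100 to 115 mm up, reaching x = -40 mm. The bush round the screw's shank (30 mm across) tops out at 121 mm
- carrier: Aluminium plate 172 x 116 mm, top face 52 mm up, with two glass slides in it. It runs on crossed slides along the stage's x (from 70 mm short of the parked place to 14 mm beyond) and y (36 mm either side), with about 2 N of friction, and stays where left; it cannot turn or lift. Origin at bench height under the boss's axis, axes as the stage's
- grip_post (a point): The carrier's grip post: upright steel rod, 14 mm across, 52 to 82 mm up, at the robot-side end of the carrier; this point is on its axis, 72 mm up
- park_mark (a point): Centre of the engraved park cross (lines 20 mm long, a 12 mm ring) in the carrier's top face, between boss (60 mm) and post (52 mm)
- pointer_tip (a point): Tip of the fixed steel pointer, 1.5 mm above the carrier's top face, 60 mm on the robot's side of the lock screw's axis
- boss_mouth (a point): Centre of the mouth of the threaded brass boss on the carrier, 33 mm across, 66 mm up; single right-hand thread, 6 mm pitch. It is exactly under the lock screw when the park cross is exactly under the pointer; the screw's round nose draws the carrier true if it is within about 4 mm
- lock_screw: Captive upright lock screw. Origin: centre of the underside of its round knurled black knob (36 mm across, 24 mm high), 159 mm up when sprung out; z up; the white line on the knob points along its own -x. A spring (about 1 to 3 N) lifts it unless it is held or its thread is engaged. At the end the knob's underside is still 8 mm above the bush: keep the fingertips above that underside
- screw_depth (a joint): Downward travel of the lock screw in m, 0 sprung out. Over the parked boss it is stopped by the top of the thread at 0.018 to 0.020; turned backward it rises 0.95 mm per rad until it can drop 6 mm, to about 0.024; forward from there it goes down 0.95 mm per rad (0.5 to 1 mm of axial play), to about 0.0295 after one turn. Follow it with the hand
- screw_turn (a joint): Turn of the lock screw in rad, growing clockwise seen from above (forward); 0 with the knob's line along the stage's -x. The thread's start cannot be seen: the drop comes after 0.7 to 2 rad of backward turn. Let go before the drop, the screw springs out; let go when turned forward a quarter turn or more after it, it stays put (0.02 N m friction), so the knob can be regrasped
- slide_box: Cream slide box, 90 x 98 x 38 mm, lying to the left; leave it alone
- coverslips: Small carton, 30 x 52 x 22 mm; leave it alone
- magnifier: Hand magnifier, 144 mm, lying flat in front; leave it alone
- forceps: Steel forceps, 128 mm, lying flat; leave them alone
- specimen_cup_2: Lidded specimen cup, 60 mm across, 67 mm high; leave it alone
- strip_vial_a: Strip vial, 39 mm across, 102 mm high; leave it alone

How it is judged:
On the way, in this order (a step that is already met when the one before it is completed fails the run):
1. the park cross stands under the pointer (within 4 mm) and the carrier is at rest, the lock screw still out (horizontal distance between pointer_tip and park_mark below 0.004 m and value of joint screw_depth below 0.006 m and linear speed of carrier below 0.02 m/s), for 0.2 s.
2. the lock screw, held by the fingers, has been turned backward past the start of the thread and has dropped into it (value of joint screw_turn below -0.9 rad and value of joint screw_depth above 0.022 m and contact force between the fingers and lock_screw above 1 N), for 0.1 s.
At the end, for the whole second after the job is handed in: The fingers grip the knob (2 N or more), not the carrier; the screw is at rest one turn forward of its thread's drop (turn 4.5 to 6.1 rad, the drop being at about -1.0), 27 to 32 mm below its sprung-out place; the park cross is within 4 mm of the pointer (value of joint screw_turn between 4.5 and 6.1 rad and value of joint screw_depth between 0.027 and 0.032 m and velocity of joint screw_turn between -0.3 and 0.3 rad/s and contact force between the fingers and lock_screw above 2 N and contact force between the fingers and carrier below 0.5 N and horizontal distance between pointer_tip and park_mark below 0.004 m); the arm keeps its last pose, push and grip.
It fails at once if a loose thing on the bench is pushed more than 30 mm (distance of any of slide_box, coverslips, magnifier, forceps, specimen_cup_2, strip_vial_a from where it was at the start of the episode above 0.03 m).
It fails at once if the thread is forced: more than 60 N between lock screw and boss (contact force between lock_screw and carrier above 60 N).
It also fails if it takes over 69 s, if anything falls off the work surface, if the arm or the gripper's body presses on something with over 40 N, if the wrist force passes 120 N, or if a joint passes its speed limit or range.

ROBOT

A 7-joint arm with a two-finger parallel gripper is mounted at the origin on a cart in front of the work surface, level with it; the furniture and walls round the work are solid. World frame = base frame: x ahead of the robot, y to its left, z up, the work surface at z = 0. Lengths are in m, angles in rad, forces in N, time in s.
With the tool pointing down it reaches from about 0.425 to 0.875 m from the base axis. Payload 8.4 kg.
Tool frame: the origin (TCP) lies at the very end of the fingers, on their centre line; the grasp point (between the pads) lies 19 mm behind it (env.grip_point_offset is the distance from the TCP to the grasp point, in m); z points along the fingers, y is the line along which they close (so a half turn about z gives the same grasp; the last joint's range is limited). The gripper opens to 85 mm and grips with 20 to 120 N. Pads are 22 mm wide; open, the fingers measure 114 mm over their backs; the gripper's body (76 mm by 85 mm) begins 54 mm behind the grasp point. The pads swing forward as they close: fully open they stand 13 mm farther back than shut.
Start: joints at [-1.209, 0.333, 0.04, 1.465, -0.013, 1.343, -0.059], TCP at [0.289, 0.582, 0.231] pointing down, gripper open.
Joint ranges: [-2.58, 2.58], [-0.38, 2.09], [-1.3, 1.39], [0.25, 2.4], [-1.5, 4.64], [0.08, 2.09], [-2.65, 2.65]. Speed limits (rad/s): [2.22, 2.22, 2.79, 2.79, 3.14, 3.14, 3.14].

INTERFACE

Orientations are given as a 3x3 rotation matrix whose columns are the frame's x, y, z axes.
In Python, from bench import env gives the robot as it stands.
- The arm moves only by the tool move_arm, never from a script. Its argument "rows" is a list of rows, each an object of numbers: "ax", "ay", "az": the turn, a rotation vector about the tool's x, y, z in rad; "x", "y", "z": the shift along the tool's x, y, z in mm; "jaw": the closure, from 0 (fully open) to 1 (shut). In form: [{"ax": .., "ay": .., "az": .., "x": .., "y": .., "z": .., "jaw": ..}, ...]. A call has 1 to 20 rows; each row shifts and turns the commanded pose from where the row before left it, along the tool's axes as they then stand; what a row does not reach is not made up. A row lasts 1/10 s, in which the tool goes at most 50 mm and 8.59 degrees, less where a joint would pass 70% of its speed; a pose out of reach is approached as far as the arm can. A call is refused whole if a number of a shift passes 50 or a number of a turn 0.15, either way. A call with a gripper value outside its range is refused whole. The fingers move at their own pace and stop on an object; "newtons" is the grip in N (left out, the last holds). Time passes only in rows, so rows that do not move let the fingers close. It gives the time, the measured TCP pose, the force, the opening and the grip force at its end, in the units of the state.
- env.observe(): the state, without advancing time (a new reading comes with each control period).
- env.grab_frame(name): name is "scene" or "top" or "wrist"; returns the picture (420x560x3 uint8, blue, green, red); there is no depth.
- env.camera_info(name): a dict with "fx", "fy", "cx", "cy" (pixels), "cam_to_world" (4x4, takes a point from camera to world coordinates). Camera axes: x right, y up, looking along -z (the intrinsics and any distortion apply to the point x, -y, -z); pixel columns grow to the right and rows downward; lengths in m; the calibration is good to about 2 mm. The wrist camera is an equidistant fisheye: a pixel r from the principal point sees the ray r / f radians off the axis. A picture is of the moment at which its call begins: read the wrist's pose just before it. camera_info takes no time and is no camera call; for the wrist camera it gives the pose at the moment of the call.
- env.job_done(): hands the job in; it is judged then, once.
Trained networks look in the newest picture that a camera, given by its name, has taken for a name from the list of things; names that differ only in an ending like _2 or _b are one class to them, and where a whole thing is asked for, a point or a joint stands for the part that bears it (a point fixed in the world has none). Each returns a list of dicts, best first, with "confidence" (0 to 1); they miss things now and then, are a little off and sometimes report something else, mostly with a low value. They report only what shows in the picture. A call takes as long as a camera call.
- env.trace(label, camera): "region" (420x560 bool, what is visible of it) and "point" ([column, row] in pixels, amid what is visible of it).
The state is a dict: "time": time; "joints": joint angles; "joint_vel": joint speeds; "joint_torque": joint torques, N m; "tool_pos": TCP position; "ee_rot": TCP orientation; "ft_force": force on the tool from outside, world axes, zero at the start; "wrist_torque": the same for the moment, N m; "gripper_width": opening from 0.0 (shut) to 1.0 (fully open); "grip_force": force on a finger pad.
Only numpy, scipy, OpenCV 4.12 (cv2) and the standard library are available. Lean on these libraries where they do the work, as an engineer would, in place of code of your own. Each camera call takes 0.05 s, during which the arm holds its last target. There are 200 camera calls.

## Working session

There is one attempt and no reset: what is moved stays moved. The work goes in short steps, Python scripts to look and compute and a tool call to move; the robot and the scene stay as the last step left them, time stands still between calls to the robot, and variables do not carry over. Pictures are saved under pics/ and viewed, at most 10 in all, crops included, and the job is handed in when it is done.

Besides the shell and the picture viewer there is one more tool, called after "Call:" as name(argument=value, ...) on one line, values as JSON. move_arm: Moves the arm, as the interface text tells. Its arguments: {"type":"object","properties":{"rows":{"type":"array"},"newtons":{"type":"number"}},"required":["rows"]}

```bash
mkdir -p pics; cat > h.py <<'E'
import numpy as np, cv2
from bench import env
def ray(cam,px,info=None):
    i=info or env.camera_info(cam); T=np.array(i["cam_to_world"])
    u=(px[0]-i["cx"])/i["fx"]; v=(px[1]-i["cy"])/i["fy"]
    if cam=="wrist":
        r=np.hypot(u,v); s=np.sin(r)/r if r>1e-9 else 1; d=np.array([u*s,-v*s,-np.cos(r)])
    else: d=np.array([u,-v,-1.])
    return T[:3,3],T[:3,:3]@d
def at(cam,px,z,info=None):
    o,d=ray(cam,px,info); return o+d*(z-o[2])/d[2]
def proj(cam,P):
    i=env.camera_info(cam); T=np.array(i["cam_to_world"]); p=T[:3,:3].T@(np.array(P)-T[:3,3])
    if cam=="wrist":
        n=np.hypot(p[0],p[1]); r=np.arctan2(n,-p[2]); u,v=p[0]/n*r,-p[1]/n*r
    else: u,v=p[0]/-p[2],-p[1]/-p[2]
    return [i["cx"]+i["fx"]*u,i["cy"]+i["fy"]*v]
E
python3 - <<'E'
from h import *
o=env.observe(); print(o["time"],o["tool_pos"],o["ee_rot"],env.grip_point_offset)
ims=[]
for c in ["top","scene"]:
    im=env.grab_frame(c); cv2.imwrite(f"pics/{c}0.png",im)
    print(c,np.round(env.camera_info(c)["cam_to_world"],3).tolist(),env.camera_info(c)["fx"])
    for l,z in [("grip_post",.072),("park_mark",.052),("pointer_tip",.0535),("boss_mouth",.066),("lock_screw",.171),("specimen_cup_2",.06),("strip_vial_a",.1),("slide_box",.038),("coverslips",.022)]:
        for r in env.trace(l,c)[:1]:
            print(c,l,round(r["confidence"],2),np.round(r["point"],1),np.round(at(c,r["point"],z),4), r["region"].sum())
E
```

```text
0.0 [0.28887009 0.58177363 0.23040107] [[-8.95694754e-01  4.44669037e-01 -5.95954250e-04]
 [ 4.44669411e-01  8.95693449e-01 -1.53617311e-03]
 [-1.49296300e-04 -1.64094482e-03 -9.99998643e-01]] 0.0187
top [[0.027, 0.996, -0.09, 0.414], [-1.0, 0.028, 0.009, -0.062], [0.011, 0.09, 0.996, 1.315], [0.0, 0.0, 0.0, 1.0]] 413.7216087415614
top grip_post 0.91 [248.3 205.3] [0.5401 0.0495 0.072 ] 1899
top park_mark 0.87 [241.3 206.8] [0.5369 0.0725 0.052 ] 1915
top pointer_tip 0.57 [253.4 184.1] [0.608  0.0378 0.0535] 5364
top boss_mouth 0.94 [243.9 204.7] [0.5421 0.0634 0.066 ] 1939
top lock_screw 0.7 [250.9 172.1] [0.6236 0.0367 0.171 ] 122
top specimen_cup_2 0.87 [360.8 219.6] [ 0.5073 -0.2933  0.06  ] 327
top strip_vial_a 0.79 [402.6 198.4] [ 0.5708 -0.4094  0.1   ] 270
top slide_box 0.56 [170.  195.7] [0.5665 0.296  0.038 ] 1001
top coverslips 0.46 [175.8 240.2] [0.4297 0.2752 0.022 ] 172
scene [[0.623, 0.588, -0.516, -0.073], [-0.782, 0.455, -0.425, -0.533], [-0.015, 0.668, 0.744, 0.993], [0.0, 0.0, 0.0, 1.0]] 419.56470350004935
scene grip_post 0.74 [268.6 209.6] [0.5266 0.0346 0.072 ] 1645
scene park_mark 0.86 [265.4 209.5] [0.534  0.0548 0.052 ] 1535
scene pointer_tip 0.65 [288.1 201.4] [0.6007 0.0206 0.0535] 4621
scene boss_mouth 0.64 [265.5 207.7] [0.5306 0.0505 0.066 ] 1660
scene lock_screw 0.72 [288.1 170.2] [0.612  0.0273 0.171 ] 157
scene specimen_cup_2 0.61 [359.4 279.8] [ 0.4927 -0.301   0.06  ] 556
scene strip_vial_a 0.68 [424.1 284.1] [ 0.5551 -0.4419  0.1   ] 496
scene slide_box 0.58 [219.  177.1] [0.558  0.2774 0.038 ] 776
scene coverslips 0.7 [192.2 205.5] [0.4251 0.2667 0.022 ] 162
```

View pics/top0.png

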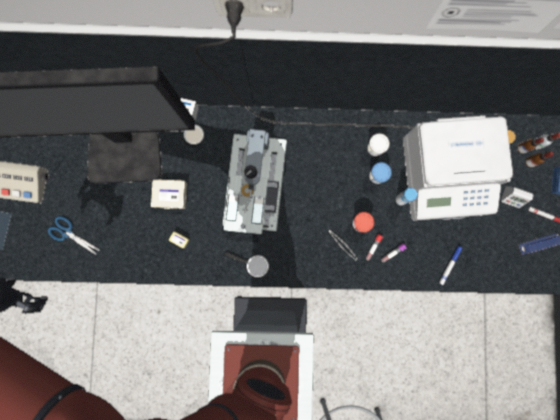

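View pics/scene0.png

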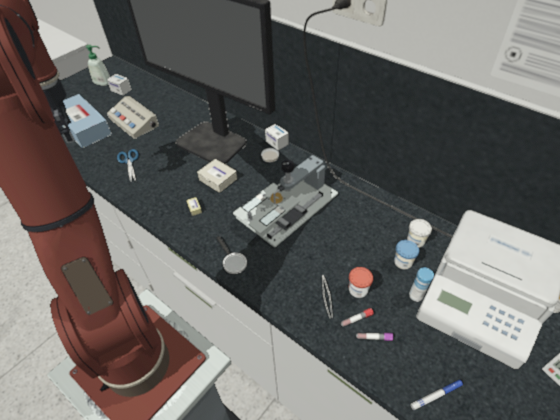

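The top view shows the stage around pixel (255,185), with the knob at about (251,172) and the brass boss near (246,188). The magnifier is at (257,266). I'll zoom in.

```bash
python3 - <<'E'
from h import *
a=cv2.imread("pics/top0.png")[125:240,215:295]; b=cv2.imread("pics/scene0.png")[150:250,225:345]
a=cv2.resize(a,None,fx=5,fy=5,interpolation=cv2.INTER_CUBIC); b=cv2.resize(b,None,fx=3.3,fy=3.3,interpolation=cv2.INTER_CUBIC)
c=np.zeros((575,800,3),np.uint8); c[:,:400]=a; c[:b.shape[0],404:800]=b[:,:396]; cv2.imwrite("pics/zoom.png",c)
E
```

```text
(no output)
```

View pics/zoom.png

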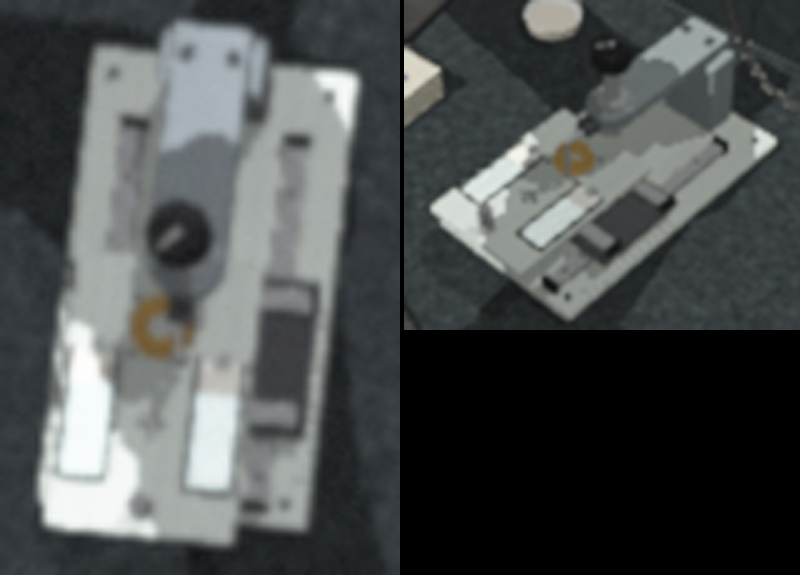

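The zoomed top view (5×, offset 215,125) shows these zoom pixels: knob (177,234), boss (158,326), cross (150,422), post (141,505). The stage's right edge runs (358,70)–(308,528).

```bash
python3 - <<'E'
from h import *
f=lambda x,y,z:at("top",(215+x/5,125+y/5),z)
P=dict(knob=f(177,234,.183),post=f(141,505,.082),boss=f(158,326,.066),cross=f(150,422,.052))
for k,v in P.items(): print(k,np.round(v,4))
for a,b in [(f(358,70,.013),f(308,528,.013)),(f(93,45,.013),f(70,300,.013)),(P["boss"],P["post"]),(f(285,140,.03),f(255,505,.03))]:
    d=a-b; print("yaw",np.arctan2(d[1],d[0]),np.hypot(*d[:2]))
s=lambda x,y,z:at("scene",(225+(x-404)/3.3,150+y/3.3),z)
for n,p in dict(knob=s(609,47,.183),post=s(486,210,.082),boss=s(574,158,.066),cross=s(529,196,.052)).items(): print("scene",n,np.round(p,4))
E
```

```text
knob [0.6222 0.0371 0.183 ]
post [0.4767 0.0615 0.082 ]
boss [0.5867 0.0568 0.066 ]
cross [0.5292 0.0609 0.052 ]
yaw -0.07880321499759171 0.2957326615258118
yaw -0.04879146069633545 0.16579438667701638
yaw -0.04242750292591047 0.11013834591053112
yaw -0.049678803421884556 0.23140642760266406
scene knob [0.6198 0.0369 0.183 ]
scene post [0.4749 0.0612 0.082 ]
scene boss [0.5817 0.0502 0.066 ]
scene cross [0.5297 0.0611 0.052 ]
```

Call:
move_arm(rows=[{"x": -28,"y": -27},{"x": -28,"y": -27},{"x": -28,"y": -27},{"x": -28,"y": -27},{"x": -28,"y": -27},{"x": -28,"y": -27},{"x": -28,"y": -27},{"x": -28,"y": -27},{"x": -28,"y": -27},{"x": -28,"y": -27},{"x": -28,"y": -27},{"x": -28,"y": -27},{"x": -28,"y": -27},{"x": -28,"y": -27},{"az": -0.13},{"az": -0.13},{"az": -0.13},{"x": 0},{"x": 0}])

```text
$.rows[0]: bad value
```

```bash
cat > look.py <<'E'
from h import *
import sys
o=env.observe(); print(o["time"],np.round(o["tool_pos"],4),np.round(o["ee_rot"],3).tolist(),np.round(o["joints"],3),np.round(o["ft_force"],1))
im=env.grab_frame("wrist"); i=env.camera_info("wrist"); cv2.imwrite(f"pics/{sys.argv[1]}.png",cv2.resize(im,(784,588),interpolation=cv2.INTER_CUBIC))
print(np.round(i["cam_to_world"],4).tolist(),i["fx"],i["cx"],i["cy"])
for l,z in [("grip_post",.072),("park_mark",.052),("pointer_tip",.0535),("boss_mouth",.066),("lock_screw",.171)]:
    for r in env.trace(l,"wrist")[:1]:
        ys,xs=np.nonzero(r["region"]); print(l,round(r["confidence"],2),np.round(r["point"],1),np.round(at("wrist",r["point"],z,i),4),r["region"].sum(),xs.min(),xs.max(),ys.min(),ys.max())
E
python3 look.py w1
```

```text
1.0 [0.289  0.5822 0.2313] [[-0.896, 0.445, -0.0], [0.445, 0.896, -0.0], [-0.0, -0.0, -1.0]] [-1.209  0.333  0.04   1.465 -0.013  1.343 -0.058] [-0.2 -0.   0.1]
[[0.4439, -0.8559, -0.2651, 0.2209], [0.8961, 0.424, 0.1315, 0.6145], [-0.0001, -0.2959, 0.9552, 0.3738], [0.0, 0.0, 0.0, 1.0]] 325.19226210127806 281.1288635599371 211.1712134083075
grip_post 0.65 [105.2 414. ] [0.4964 0.1424 0.072 ] 172 98 118 405 419
park_mark 0.67 [108.3 416.8] [0.523  0.1115 0.052 ] 174 99 118 405 419
pointer_tip 0.96 [117. 404.] [0.4938 0.1673 0.0535] 769 99 136 385 419
boss_mouth 0.71 [115.8 406.1] [0.4873 0.1774 0.066 ] 814 99 137 385 419
```

View pics/w1.png

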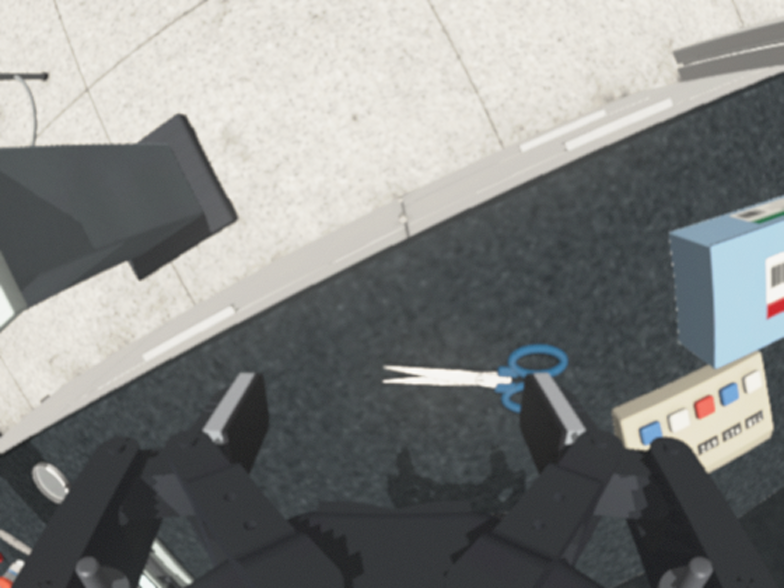

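The wrist camera shows the open fingers, scissors and the left bench, so the arm has not moved. The call was refused, and rows seem to need every key.

Call:
move_arm(rows=[{"ax": 0,"ay": 0,"az": 0,"x": -28,"y": -27,"z": 0,"jaw": 0},{"ax": 0,"ay": 0,"az": 0,"x": -28,"y": -27,"z": 0,"jaw": 0},{"ax": 0,"ay": 0,"az": 0,"x": -28,"y": -27,"z": 0,"jaw": 0},{"ax": 0,"ay": 0,"az": 0,"x": -28,"y": -27,"z": 0,"jaw": 0},{"ax": 0,"ay": 0,"az": 0,"x": -28,"y": -27,"z": 0,"jaw": 0},{"ax": 0,"ay": 0,"az": 0,"x": -28,"y": -27,"z": 0,"jaw": 0},{"ax": 0,"ay": 0,"az": 0,"x": -28,"y": -27,"z": 0,"jaw": 0},{"ax": 0,"ay": 0,"az": 0,"x": -28,"y": -27,"z": 0,"jaw": 0},{"ax": 0,"ay": 0,"az": 0,"x": -28,"y": -27,"z": 0,"jaw": 0},{"ax": 0,"ay": 0,"az": 0,"x": -28,"y": -27,"z": 0,"jaw": 0},{"ax": 0,"ay": 0,"az": 0,"x": -28,"y": -27,"z": 0,"jaw": 0},{"ax": 0,"ay": 0,"az": 0,"x": -28,"y": -27,"z": 0,"jaw": 0},{"ax": 0,"ay": 0,"az": 0,"x": -28,"y": -27,"z": 0,"jaw": 0},{"ax": 0,"ay": 0,"az": 0,"x": -28,"y": -27,"z": 0,"jaw": 0},{"ax": 0,"ay": 0,"az": -0.13,"x": 0,"y": 0,"z": 0,"jaw": 0},{"ax": 0,"ay": 0,"az": -0.13,"x": 0,"y": 0,"z": 0,"jaw": 0},{"ax": 0,"ay": 0,"az": -0.13,"x": 0,"y": 0,"z": 0,"jaw": 0},{"ax": 0,"ay": 0,"az": 0,"x": 0,"y": 0,"z": 0,"jaw": 0},{"ax": 0,"ay": 0,"az": 0,"x": 0,"y": 0,"z": 0,"jaw": 0}])

```text
time: 3.2
tool_pos: [0.472, 0.0693, 0.2314]
ee_rot: [[-0.997, 0.075, 0.0], [0.075, 0.997, 0.0], [-0.0, 0.0, -1.0]]
ft_force: [0.2, -0.5, 0.1]
gripper_width: 1.003
grip_force: 0.0
```

```bash
python3 look.py w2
```

```text
3.2 [0.472  0.0693 0.2314] [[-0.997, 0.075, 0.0], [0.075, 0.997, 0.0], [-0.0, 0.0, -1.0]] [-0.713 -0.044  0.465  1.889  0.02   1.291  1.242] [ 0.2 -0.5  0.1]
[[0.0734, -0.9526, -0.2952, 0.3962], [0.9973, 0.0701, 0.0218, 0.0737], [-0.0001, -0.296, 0.9552, 0.3739], [0.0, 0.0, 0.0, 1.0]] 325.19226210127806 281.1288635599371 211.1712134083075
grip_post 0.69 [282.1 241.8] [0.5217 0.0654 0.072 ] 14617 223 335 176 319
park_mark 0.89 [283.  242.7] [0.5311 0.0657 0.052 ] 14620 223 335 176 319
pointer_tip 0.78 [266.8 259.7] [0.5493 0.0467 0.0535] 24023 194 339 176 365
boss_mouth 0.73 [278.1 244.4] [0.5268 0.0609 0.066 ] 14585 223 335 176 319
lock_screw 0.69 [262.  352.5] [0.5782 0.0446 0.171 ] 173 255 270 348 360
```

View pics/w2.png

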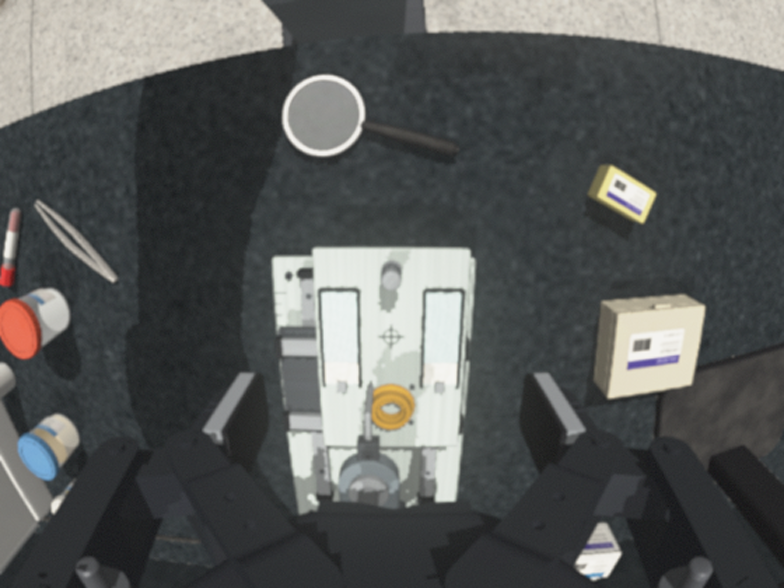

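The wrist view (1.4×) shows the cross at (391,337), post top at about (392,268) and boss at (392,407). The pointer runs down from the arm to its tip at about (369,385).

```bash
python3 - <<'E'
from h import *
f=lambda x,y,z:at("wrist",(x/1.4,y/1.4),z)
P=dict(cross=f(391,337,.052),tip=f(369,385,.0535),boss=f(392,407,.066),post=f(392,267,.082),postbase=f(391,287,.052))
for k,v in P.items(): print(k,np.round(v,4))
d=f(471,262,.052)-f(466,446,.052);print(d,np.arctan2(-d[1],-d[0]))
d=f(313,248,.052)-f(316,446,.052);print(d,np.arctan2(-d[1],-d[0]))
print(P["tip"]-P["cross"])
im=cv2.imread("pics/w2.png")[220:460,280:490]; cv2.imwrite("pics/w2c.png",cv2.resize(im,None,fx=2.5,fy=2.5,interpolation=cv2.INTER_CUBIC))
E
```

```text
cross [0.5285 0.062  0.052 ]
tip [0.5681 0.0416 0.0535]
boss [0.5823 0.0589 0.066 ]
post [0.4666 0.0674 0.082 ]
postbase [0.4889 0.0649 0.052 ]
[-0.16241877  0.00531042  0.        ] -0.03268417774402587
[-1.72017085e-01  2.11313599e-02 -5.55111512e-17] -0.12223213713358062
[ 0.0395843  -0.02045159  0.0015    ]
```

View pics/w2c.png

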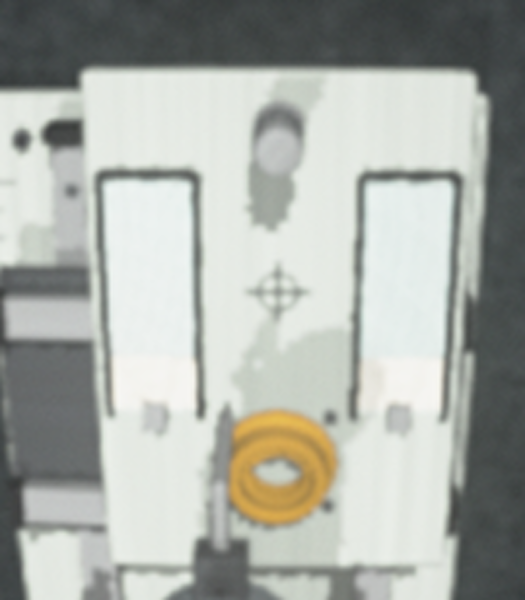

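```bash
python3 - <<'E'
from h import *
f=lambda x,y,z:at("wrist",(x/1.4,y/1.4),z)
for k,v in dict(cross=f(390.8,337.2,.052),tip=f(370.4,381.6,.0535),post=f(391.2,279.6,.082),boss=f(280+277/2.5,220+466/2.5,.066)).items(): print(k,np.round(v,4))
E
```

```text
cross [0.5287 0.0619 0.052 ]
tip [0.5651 0.043  0.0535]
post [0.4752 0.0662 0.082 ]
boss [0.5817 0.0581 0.066 ]
```

The crop shows the post top at crop (278,149), cross at (277,293) and pointer tip at (226,404). I'll go down on the post.

Call:
move_arm(rows=[{"ax": 0,"ay": 0,"az": 0,"x": -4,"y": -4,"z": 30,"jaw": 0},{"ax": 0,"ay": 0,"az": 0,"x": 0,"y": 0,"z": 30,"jaw": 0},{"ax": 0,"ay": 0,"az": 0,"x": 0,"y": 0,"z": 30,"jaw": 0},{"ax": 0,"ay": 0,"az": 0,"x": 0,"y": 0,"z": 30,"jaw": 0},{"ax": 0,"ay": 0,"az": 0,"x": 0,"y": 0,"z": 30,"jaw": 0.3},{"ax": 0,"ay": 0,"az": 0,"x": 0,"y": 0,"z": 15,"jaw": 0.5},{"ax": 0,"ay": 0,"az": 0,"x": 0,"y": 0,"z": 8,"jaw": 0.6},{"ax": 0,"ay": 0,"az": 0,"x": 0,"y": 0,"z": 0,"jaw": 0.6},{"ax": 0,"ay": 0,"az": 0,"x": 0,"y": 0,"z": 0,"jaw": 1},{"ax": 0,"ay": 0,"az": 0,"x": 0,"y": 0,"z": 0,"jaw": 1},{"ax": 0,"ay": 0,"az": 0,"x": 0,"y": 0,"z": 0,"jaw": 1},{"ax": 0,"ay": 0,"az": 0,"x": 0,"y": 0,"z": 0,"jaw": 1},{"ax": 0,"ay": 0,"az": 0,"x": 0,"y": 0,"z": 0,"jaw": 1}], newtons=30)

```text
time: 4.8
tool_pos: [0.4765, 0.0654, 0.0593]
ee_rot: [[-0.997, 0.071, 0.002], [0.071, 0.997, 0.001], [-0.001, 0.001, -1.0]]
ft_force: [-2.0, 0.5, 6.9]
gripper_width: 0.152
grip_force: 29.7
```

```bash
python3 look.py w3
```

```text
4.8 [0.4765 0.0654 0.0593] [[-0.997, 0.071, 0.002], [0.071, 0.997, 0.001], [-0.001, 0.001, -1.0]] [-0.675  0.167  0.485  2.081 -0.099  0.913  1.365] [-2.   0.5  6.9]
[[0.0699, -0.9524, -0.2966, 0.4005], [0.9976, 0.0669, 0.02, 0.0693], [0.0008, -0.2973, 0.9548, 0.2016], [0.0, 0.0, 0.0, 1.0]] 325.19226210127806 281.1288635599371 211.1712134083075
grip_post 0.6 [278.6 262.9] [0.4646 0.0638 0.072 ] 14036 172 391 230 362
park_mark 0.69 [282.3 265.2] [0.4759 0.0647 0.052 ] 14332 171 391 229 363
pointer_tip 0.93 [270.9 265.3] [0.4749 0.059  0.0535] 17313 136 391 229 374
boss_mouth 0.95 [281.3 265. ] [0.4687 0.0647 0.066 ] 14472 171 392 230 375
```

View pics/w3.png

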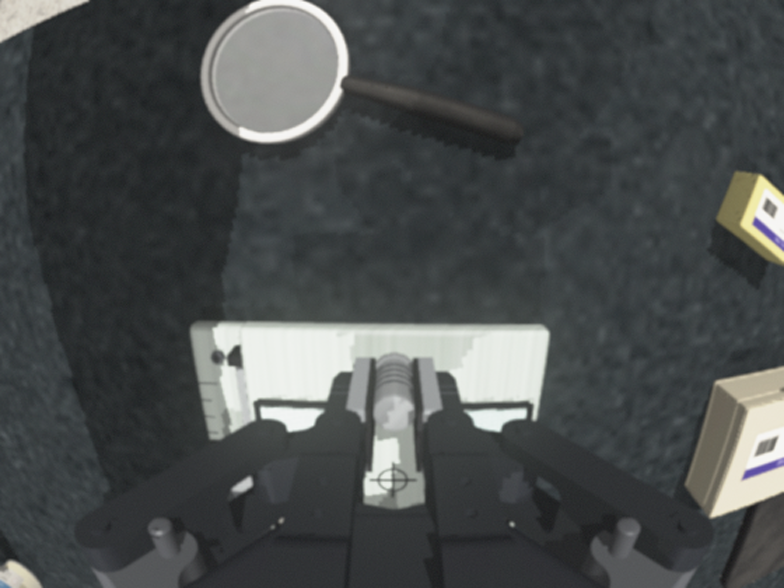

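The post is gripped between the pads, at about (393,390) in the view, with the cross visible at (392,480).

Call:
move_arm(rows=[{"ax": 0,"ay": 0,"az": 0,"x": 0,"y": 0,"z": -1,"jaw": 1},{"ax": 0,"ay": 0,"az": 0,"x": -4,"y": -2,"z": 0,"jaw": 1},{"ax": 0,"ay": 0,"az": 0,"x": -6,"y": -3,"z": 0,"jaw": 1},{"ax": 0,"ay": 0,"az": 0,"x": -6,"y": -3,"z": 0,"jaw": 1},{"ax": 0,"ay": 0,"az": 0,"x": -6,"y": -3,"z": 0,"jaw": 1},{"ax": 0,"ay": 0,"az": 0,"x": -6,"y": -3,"z": 0,"jaw": 1},{"ax": 0,"ay": 0,"az": 0,"x": -5,"y": -2,"z": 0,"jaw": 1},{"ax": 0,"ay": 0,"az": 0,"x": -3,"y": 0,"z": 0,"jaw": 1},{"ax": 0,"ay": 0,"az": 0,"x": 0,"y": 0,"z": 0,"jaw": 1},{"ax": 0,"ay": 0,"az": 0,"x": 0,"y": 0,"z": 0,"jaw": 1},{"ax": 0,"ay": 0,"az": 0,"x": 0,"y": 0,"z": 0,"jaw": 1}])

```text
time: 6.2
tool_pos: [0.5108, 0.0462, 0.0594]
ee_rot: [[-0.997, 0.071, 0.001], [0.071, 0.997, -0.0], [-0.001, -0.0, -1.0]]
ft_force: [1.3, -1.6, 0.5]
gripper_width: 0.151
grip_force: 30.2
```

```bash
python3 look.py w4; python3 - <<'E'
import cv2,numpy as np
from h import *
w=cv2.imread("pics/w4.png")[330:588,300:480]; t=env.grab_frame("top"); t=t[160:235,225:275]; s=env.grab_frame("scene")[165:230,240:305]
R=lambda a,k:cv2.resize(a,None,fx=k,fy=k,interpolation=cv2.INTER_CUBIC)
w,t,s=R(w,2),R(t,5),R(s,3)
c=np.zeros((580,800,3),np.uint8)
for a,x,y in [(w,0,0),(t,360,0),(s,605,380)]:
    h=min(a.shape[0],580-y);v=min(a.shape[1],800-x); c[y:y+h,x:x+v]=a[:h,:v]
cv2.imwrite("pics/c4.png",c)
E
```

```text
6.2 [0.5108 0.0462 0.0594] [[-0.997, 0.071, 0.001], [0.071, 0.997, -0.0], [-0.001, -0.0, -1.0]] [-0.622  0.237  0.499  2.008 -0.14   0.929  1.449] [ 1.3 -1.6  0.5]
[[0.07, -0.9527, -0.2957, 0.4348], [0.9975, 0.0668, 0.0211, 0.0504], [-0.0004, -0.2964, 0.9551, 0.2018], [0.0, 0.0, 0.0, 1.0]] 325.19226210127806 281.1288635599371 211.1712134083075
grip_post 0.77 [278.7 264.9] [0.4999 0.0447 0.072 ] 14539 171 391 229 375
park_mark 0.74 [279.9 266.7] [0.511  0.0444 0.052 ] 13983 172 391 230 362
pointer_tip 0.28 [280.8 237.3] [0.4941 0.046  0.0535] 31129 151 418 175 363
boss_mouth 0.57 [280.9 266.6] [0.5039 0.0454 0.066 ] 14064 171 391 230 362
```

View pics/c4.png

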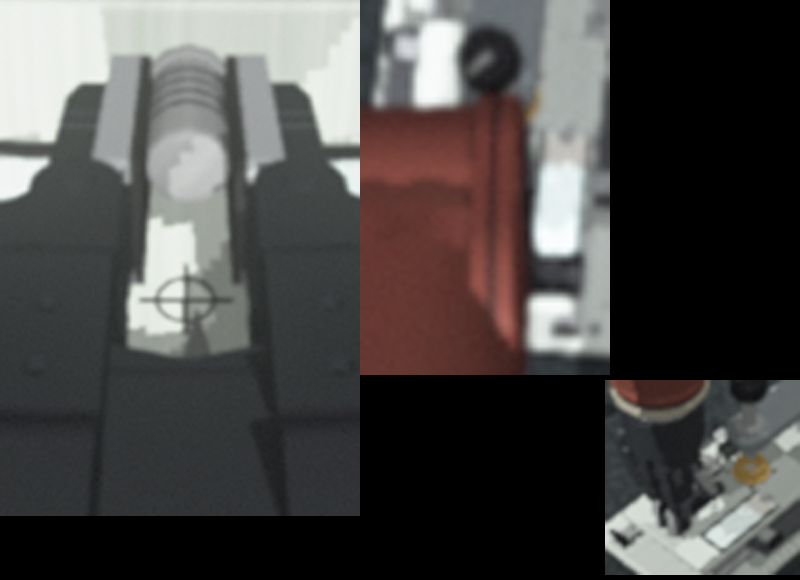

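The crop shows the cross at (186,300) and the pointer's tip just beyond it at about (195,312).

```bash
python3 - <<'E'
from h import *
f=lambda x,y,z:at("wrist",((300+x/2)/1.4,(330+y/2)/1.4),z)
c=f(186,300,.052)
for t in [(195,309),(195,312),(195,315)]: 
    p=f(*t,.0535); print(c,p,1e3*(p-c))
im=cv2.imread("pics/w4.png")[450:530,355:435]; cv2.imwrite("pics/c5.png",cv2.resize(im,None,fx=7,fy=7,interpolation=cv2.INTER_CUBIC))
E
```

```text
[0.56204886 0.04142282 0.052     ] [0.56345391 0.04321741 0.0535    ] [1.40505465 1.79459387 1.5       ]
[0.56204886 0.04142282 0.052     ] [0.5643124  0.04316128 0.0535    ] [2.26353531 1.7384645  1.5       ]
[0.56204886 0.04142282 0.052     ] [0.56517584 0.04310484 0.0535    ] [3.12697941 1.68202273 1.5       ]
```

View pics/c5.png

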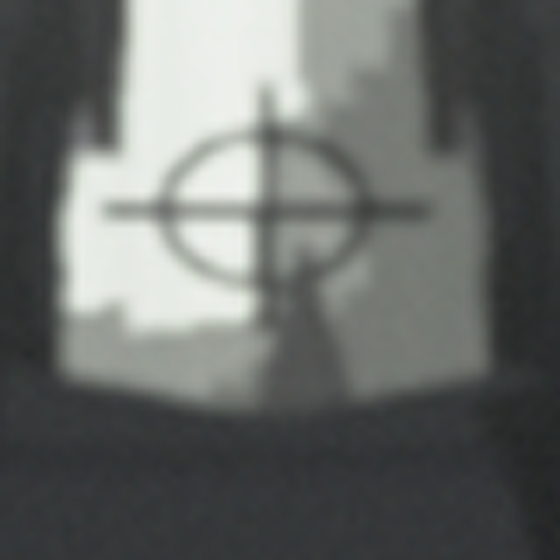

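Call:
move_arm(rows=[{"ax": 0,"ay": 0,"az": 0,"x": -0.8,"y": 1,"z": 0,"jaw": 1},{"ax": 0,"ay": 0,"az": 0,"x": -0.7,"y": 1,"z": 0,"jaw": 1},{"ax": 0,"ay": 0,"az": 0,"x": 0,"y": 0,"z": 0,"jaw": 1},{"ax": 0,"ay": 0,"az": 0,"x": 0,"y": 0,"z": 0,"jaw": 1},{"ax": 0,"ay": 0,"az": 0,"x": 0,"y": 0,"z": 0,"jaw": 1}])

```text
time: 7.1
tool_pos: [0.5118, 0.0488, 0.0593]
ee_rot: [[-0.998, 0.07, -0.001], [0.07, 0.998, 0.0], [0.001, 0.0, -1.0]]
ft_force: [-2.3, 0.6, 5.4]
gripper_width: 0.148
grip_force: 30.6
```

```bash
python3 look.py w6; python3 - <<'E'
from h import *
im=cv2.imread("pics/w6.png")[450:530,355:435]; cv2.imwrite("pics/c6.png",cv2.resize(im,None,fx=7,fy=7,interpolation=cv2.INTER_CUBIC))
E
```

```text
7.1 [0.5118 0.0488 0.0593] [[-0.998, 0.07, -0.001], [0.07, 0.998, 0.0], [0.001, 0.0, -1.0]] [-0.624  0.24   0.497  2.004 -0.142  0.932  1.447] [-2.3  0.6  5.4]
[[0.0696, -0.9531, -0.2945, 0.4361], [0.9976, 0.0665, 0.0204, 0.0528], [0.0001, -0.2952, 0.9554, 0.2019], [0.0, 0.0, 0.0, 1.0]] 325.19226210127806 281.1288635599371 211.1712134083075
grip_post 0.71 [279.2 263.9] [0.5006 0.0474 0.072 ] 14036 171 391 230 362
park_mark 0.7 [281.  268.8] [0.5134 0.0473 0.052 ] 14191 171 391 230 362
pointer_tip 0.96 [279.  233.7] [0.4933 0.0478 0.0535] 30844 149 413 176 363
boss_mouth 0.56 [281.7 266.5] [0.505  0.0483 0.066 ] 14090 171 391 230 373
```

View pics/c6.png

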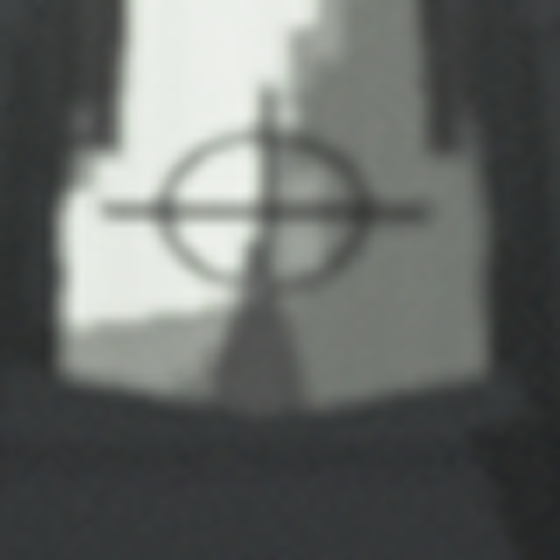

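The tip (260,235) is now within about 1 mm of the cross centre (268,211) after parallax. I'll let go of the post, rise, and go over the knob.

Call:
move_arm(rows=[{"ax": 0,"ay": 0,"az": 0,"x": 0,"y": 0,"z": 0,"jaw": 0.5},{"ax": 0,"ay": 0,"az": 0,"x": 0,"y": 0,"z": 0,"jaw": 0.5},{"ax": 0,"ay": 0,"az": 0,"x": 0,"y": 0,"z": 0,"jaw": 0.5},{"ax": 0,"ay": 0,"az": 0,"x": 0,"y": 0,"z": -10,"jaw": 0.5},{"ax": 0,"ay": 0,"az": 0,"x": 0,"y": 0,"z": -30,"jaw": 0.4},{"ax": 0,"ay": 0,"az": 0,"x": 0,"y": 0,"z": -40,"jaw": 0},{"ax": 0,"ay": 0,"az": 0,"x": 0,"y": 0,"z": -40,"jaw": 0},{"ax": 0,"ay": 0,"az": 0,"x": 0,"y": 0,"z": -40,"jaw": 0},{"ax": 0,"ay": 0,"az": 0,"x": 0,"y": 0,"z": -40,"jaw": 0},{"ax": 0,"ay": 0,"az": 0,"x": -30,"y": -1,"z": 0,"jaw": 0},{"ax": 0,"ay": 0,"az": 0,"x": -30,"y": -1,"z": 0,"jaw": 0},{"ax": 0,"ay": 0,"az": 0,"x": -30,"y": 0,"z": 0,"jaw": 0},{"ax": 0,"ay": 0,"az": 0,"x": -20,"y": 0,"z": 0,"jaw": 0},{"ax": 0,"ay": 0,"az": 0,"x": 0,"y": 0,"z": 0,"jaw": 0},{"ax": 0,"ay": 0,"az": 0,"x": 0,"y": 0,"z": 0,"jaw": 0}])

```text
time: 8.9
tool_pos: [0.6215, 0.0383, 0.2594]
ee_rot: [[-0.997, 0.071, -0.001], [0.071, 0.997, -0.001], [0.001, -0.001, -1.0]]
ft_force: [0.8, 0.1, -0.2]
gripper_width: 0.996
grip_force: 0.0
```

```bash
cat > knob.py <<'E'
from h import *
o=env.observe(); print(o["time"],np.round(o["tool_pos"],4),np.round(o["ee_rot"],3).tolist(),np.round(o["joints"],3))
for cam in ["wrist","top","scene"]:
    im=env.grab_frame(cam); i=env.camera_info(cam)
    cv2.imwrite(f"pics/k_{cam}.png",im)
    for l in ["lock_screw","screw_turn","park_mark"]:
      for r in env.trace(l,cam)[:1]:
        ys,xs=np.nonzero(r["region"]); print(cam,l,round(r["confidence"],2),np.round(r["point"],1),r["region"].sum(),xs.min(),xs.max(),ys.min(),ys.max())
        if l!="park_mark":
            print("   ",np.round(at(cam,((xs.min()+xs.max())/2,(ys.min()+ys.max())/2),.183,i),4))
E
python3 knob.py
```

```text
8.9 [0.6215 0.0383 0.2594] [[-0.997, 0.071, -0.001], [0.071, 0.997, -0.001], [0.001, -0.001, -1.0]] [-0.582  0.289  0.564  1.517 -0.155  1.381  1.492]
wrist lock_screw 0.64 [282.7 217.2] 2201 257 308 193 247
    [0.6197 0.0382 0.183 ]
wrist screw_turn 0.87 [281.2 222.3] 2126 258 307 194 246
    [0.6197 0.0382 0.183 ]
wrist park_mark 0.6 [283.  132.4] 13427 230 338 67 222
top park_mark 0.93 [262.9 194.4] 780 253 272 170 222
scene lock_screw 0.67 [290.6 170.4] 173 282 294 160 180
    [0.6024 0.0199 0.183 ]
scene screw_turn 0.45 [286.3 168.4] 175 282 294 161 180
    [0.6008 0.0186 0.183 ]
scene park_mark 0.95 [275.2 205.3] 1511 247 310 185 228
```

```bash
python3 - <<'E'
from h import *
im=cv2.imread("pics/k_wrist.png"); g=cv2.cvtColor(im,cv2.COLOR_BGR2GRAY)[192:249,256:310].astype(int)
m=np.zeros_like(g,bool); yy,xx=np.mgrid[:g.shape[0],:g.shape[1]]
m=(np.hypot(xx-26.5,yy-29.5)<20)
t=(g>110)&m; print(t.sum(),np.percentile(g[m],[5,50,80,90,98]))
ys,xs=np.nonzero(t); p=np.array([at("wrist",(x+256,y+192),.183) for x,y in zip(xs,ys)])[:,:2]
c=p.mean(0); w,v=np.linalg.eigh(np.cov(p.T)); print(c,v[:,1],np.sqrt(w)); print(c-np.array([.621,.0382]))
for r in g[::4]: print(' '.join('%3d'%x for x in r[::3]))
E
```

```text
160 [ 68.    71.    74.   140.7  218.48]
[0.62012272 0.04193561] [-0.71938139  0.6946153 ] [0.00147242 0.00532048]
[-0.00087728  0.00373561]
232 176 165 166 158 191 195 193 157 160 155 172 167 161 141 144 163 184
230 166 166 165 185 139  95  67  67  67  67  70  86 139 152 160 163 176
230 163 201 172  71  64  67  69  68  71  70  68  69  66  92 161 180 164
229 151 169  67  65  67  68  68  71  71  73  71  70  70  68  82 150 173
231 135  66  64  67  71  73  75  72  72  73  73  73  89  69  68  82 170
230 108  57  66  73  71  74  73  73  73  72  73 170 227  92  69  68 163
230  86  58  65  70  70  73  70  71  71  80 207 224  89  70  70  65 124
212  70  62  63  70  71  70  71  84 114 219 200  76  72  73  73  67  98
154  63  63  64  68  71  70  77 187 199 179  71  69  71  71  69  65  82
159  84  59  68  69  69  70  70 141 170 120  69  69  69  70  68  67  90
157 103  56  68  69  69  69  70  69  70  70  71  70  68  70  69  72 113
209 109  92  61  72  69  70  69  69  70  70  70  70  71  69  69 121 165
204 108 110  96  66  66  69  70  67  69  69  68  69  65  83 151 150 199
206 116 112 111 110 101  69  64  62  64  64  65  82 106 167 166 151 198
159 114 110 109 111 109 110 109 108 108 108 111 110 124 166 164 149 199
```

Knob at about (0.621, 0.038), line at turn ≈ +0.7, so the drop should come after about 1.7 rad backward. I'll rotate to give the wrist room, then descend and grip.

Call:
move_arm(rows=[{"ax": 0,"ay": 0,"az": 0.15,"x": 0,"y": 0,"z": 0,"jaw": 0},{"ax": 0,"ay": 0,"az": 0.15,"x": 0,"y": 0,"z": 0,"jaw": 0},{"ax": 0,"ay": 0,"az": 0.15,"x": 0,"y": 0,"z": 0,"jaw": 0},{"ax": 0,"ay": 0,"az": 0.15,"x": 0,"y": 0,"z": 0,"jaw": 0},{"ax": 0,"ay": 0,"az": 0.15,"x": 0,"y": 0,"z": 0,"jaw": 0},{"ax": 0,"ay": 0,"az": 0.15,"x": 0,"y": 0,"z": 0,"jaw": 0},{"ax": 0,"ay": 0,"az": 0.15,"x": 0,"y": 0,"z": 0,"jaw": 0},{"ax": 0,"ay": 0,"az": 0,"x": 0,"y": 0,"z": 30,"jaw": 0},{"ax": 0,"ay": 0,"az": 0,"x": 0,"y": 0,"z": 30,"jaw": 0},{"ax": 0,"ay": 0,"az": 0,"x": 0,"y": 0,"z": 25,"jaw": 0},{"ax": 0,"ay": 0,"az": 0,"x": 0,"y": 0,"z": 13,"jaw": 0},{"ax": 0,"ay": 0,"az": 0,"x": 0,"y": 0,"z": 0,"jaw": 0.4},{"ax": 0,"ay": 0,"az": 0,"x": 0,"y": 0,"z": 0,"jaw": 1},{"ax": 0,"ay": 0,"az": 0,"x": 0,"y": 0,"z": 0,"jaw": 1},{"ax": 0,"ay": 0,"az": 0,"x": 0,"y": 0,"z": 0,"jaw": 1},{"ax": 0,"ay": 0,"az": 0,"x": 0,"y": 0,"z": 0,"jaw": 1}], newtons=40)

```text
time: 11.1
tool_pos: [0.6238, 0.0391, 0.1632]
ee_rot: [[-0.435, 0.9, 0.005], [0.9, 0.435, 0.001], [-0.001, 0.005, -1.0]]
ft_force: [6.0, 1.7, 1.4]
gripper_width: 0.403
grip_force: 41.6
```

```bash
python3 -c "
from h import *
o=env.observe(); print(o['joints'],o['tool_pos'],o['wrist_torque'],o['gripper_width'])"
```

```text
[-0.68314033  0.37972341  0.70081011  1.64929078 -0.25994547  1.20280215
  0.52615774] [0.62377772 0.03913812 0.16322914] [ 0.1727426  -1.0046677   0.00356016] 0.40308135958420455
```

Call:
move_arm(rows=[{"ax": 0,"ay": 0,"az": 0,"x": 0,"y": 2,"z": 0,"jaw": 1},{"ax": 0,"ay": 0,"az": 0,"x": 0,"y": 0,"z": 5,"jaw": 1},{"ax": 0,"ay": 0,"az": 0,"x": 0,"y": 0,"z": 5,"jaw": 1},{"ax": 0,"ay": 0,"az": 0,"x": 0,"y": 0,"z": 4,"jaw": 1},{"ax": 0,"ay": 0,"az": 0,"x": 0,"y": 0,"z": 3,"jaw": 1},{"ax": 0,"ay": 0,"az": 0,"x": 0,"y": 0,"z": 2,"jaw": 1},{"ax": 0,"ay": 0,"az": 0,"x": 0,"y": 0,"z": 0,"jaw": 1},{"ax": 0,"ay": 0,"az": 0,"x": 0,"y": 0,"z": 0,"jaw": 1}])

```text
time: 11.9
tool_pos: [0.6239, 0.0392, 0.143]
ee_rot: [[-0.435, 0.901, 0.001], [0.901, 0.435, 0.0], [-0.0, 0.001, -1.0]]
ft_force: [-1.6, -0.7, 9.1]
gripper_width: 0.406
grip_force: 42.5
```

Call:
move_arm(rows=[{"ax": 0,"ay": 0,"az": -0.14,"x": 0,"y": 0,"z": -0.1,"jaw": 1},{"ax": 0,"ay": 0,"az": -0.14,"x": 0,"y": 0,"z": -0.1,"jaw": 1},{"ax": 0,"ay": 0,"az": -0.14,"x": 0,"y": 0,"z": -0.1,"jaw": 1},{"ax": 0,"ay": 0,"az": -0.14,"x": 0,"y": 0,"z": -0.1,"jaw": 1},{"ax": 0,"ay": 0,"az": -0.14,"x": 0,"y": 0,"z": -0.1,"jaw": 1},{"ax": 0,"ay": 0,"az": -0.14,"x": 0,"y": 0,"z": -0.1,"jaw": 1},{"ax": 0,"ay": 0,"az": -0.14,"x": 0,"y": 0,"z": -0.1,"jaw": 1},{"ax": 0,"ay": 0,"az": -0.14,"x": 0,"y": 0,"z": -0.1,"jaw": 1},{"ax": 0,"ay": 0,"az": 0,"x": 0,"y": 0,"z": 0,"jaw": 1}])

```text
time: 12.8
tool_pos: [0.624, 0.0392, 0.1439]
ee_rot: [[-1.0, -0.004, 0.001], [-0.004, 1.0, 0.0], [-0.001, 0.0, -1.0]]
ft_force: [-0.3, -1.3, 8.6]
gripper_width: 0.401
grip_force: 42.3
```

Call:
move_arm(rows=[{"ax": 0,"ay": 0,"az": -0.12,"x": 0,"y": 0,"z": -0.1,"jaw": 1},{"ax": 0,"ay": 0,"az": -0.12,"x": 0,"y": 0,"z": -0.1,"jaw": 1},{"ax": 0,"ay": 0,"az": -0.12,"x": 0,"y": 0,"z": -0.1,"jaw": 1},{"ax": 0,"ay": 0,"az": -0.12,"x": 0,"y": 0,"z": -0.1,"jaw": 1},{"ax": 0,"ay": 0,"az": 0,"x": 0,"y": 0,"z": 0,"jaw": 1}])

```text
time: 13.3
tool_pos: [0.624, 0.0393, 0.1443]
ee_rot: [[-0.886, -0.465, 0.001], [-0.465, 0.886, 0.0], [-0.001, -0.0, -1.0]]
ft_force: [-1.2, 0.1, 8.2]
gripper_width: 0.406
grip_force: 42.2
```

Call:
move_arm(rows=[{"ax": 0,"ay": 0,"az": -0.08,"x": 0,"y": 0,"z": 0,"jaw": 1},{"ax": 0,"ay": 0,"az": -0.08,"x": 0,"y": 0,"z": 0,"jaw": 1},{"ax": 0,"ay": 0,"az": 0,"x": 0,"y": 0,"z": 0,"jaw": 1}])

```text
time: 13.6
tool_pos: [0.624, 0.0392, 0.1438]
ee_rot: [[-0.802, -0.597, 0.001], [-0.597, 0.802, -0.0], [-0.001, -0.001, -1.0]]
ft_force: [2.1, -1.9, 3.0]
gripper_width: 0.403
grip_force: 41.8
```

The force fell to 3 N, so the thread start has been passed. I'll follow the drop down.

Call:
move_arm(rows=[{"ax": 0,"ay": 0,"az": -0.02,"x": 0,"y": 0,"z": 1,"jaw": 1},{"ax": 0,"ay": 0,"az": 0,"x": 0,"y": 0,"z": 1,"jaw": 1},{"ax": 0,"ay": 0,"az": 0,"x": 0,"y": 0,"z": 1,"jaw": 1},{"ax": 0,"ay": 0,"az": 0,"x": 0,"y": 0,"z": 1,"jaw": 1},{"ax": 0,"ay": 0,"az": 0,"x": 0,"y": 0,"z": 1,"jaw": 1},{"ax": 0,"ay": 0,"az": 0,"x": 0,"y": 0,"z": 0,"jaw": 1},{"ax": 0,"ay": 0,"az": 0,"x": 0,"y": 0,"z": 0,"jaw": 1}])

```text
time: 14.3
tool_pos: [0.624, 0.0393, 0.1389]
ee_rot: [[-0.791, -0.612, 0.001], [-0.612, 0.791, -0.0], [-0.001, -0.001, -1.0]]
ft_force: [2.5, -2.3, 5.6]
gripper_width: 0.407
grip_force: 42.1
```

```bash
python3 -c "
from h import *
o=env.observe(); print(o['joints'],o['tool_pos'],o['wrist_torque'],o['gripper_width'])"
```

```text
[-0.42808211  0.35630797  0.36776467  1.65886385 -0.1375204   1.15106465
  2.20400244] [0.6239606  0.03926977 0.13892662] [-0.83926607 -0.78350289 -0.04700483] 0.4072298441680668
```

Dropped to depth ≈ 24 mm. Now forward, following at 0.95 mm/rad.

Call:
move_arm(rows=[{"ax": 0,"ay": 0,"az": 0.14,"x": 0,"y": 0,"z": 0.13,"jaw": 1},{"ax": 0,"ay": 0,"az": 0.14,"x": 0,"y": 0,"z": 0.13,"jaw": 1},{"ax": 0,"ay": 0,"az": 0.14,"x": 0,"y": 0,"z": 0.13,"jaw": 1},{"ax": 0,"ay": 0,"az": 0.14,"x": 0,"y": 0,"z": 0.13,"jaw": 1},{"ax": 0,"ay": 0,"az": 0.14,"x": 0,"y": 0,"z": 0.13,"jaw": 1},{"ax": 0,"ay": 0,"az": 0.14,"x": 0,"y": 0,"z": 0.13,"jaw": 1},{"ax": 0,"ay": 0,"az": 0.14,"x": 0,"y": 0,"z": 0.13,"jaw": 1},{"ax": 0,"ay": 0,"az": 0.14,"x": 0,"y": 0,"z": 0.13,"jaw": 1},{"ax": 0,"ay": 0,"az": 0.14,"x": 0,"y": 0,"z": 0.13,"jaw": 1},{"ax": 0,"ay": 0,"az": 0.14,"x": 0,"y": 0,"z": 0.13,"jaw": 1},{"ax": 0,"ay": 0,"az": 0,"x": 0,"y": 0,"z": 0,"jaw": 1}])

```text
time: 15.4
tool_pos: [0.6239, 0.0392, 0.1376]
ee_rot: [[-0.734, 0.679, 0.001], [0.679, 0.734, -0.0], [-0.001, 0.0, -1.0]]
ft_force: [1.1, -2.1, 7.0]
gripper_width: 0.405
grip_force: 42.3
```

Call:
move_arm(rows=[{"ax": 0,"ay": 0,"az": 0.14,"x": 0,"y": 0,"z": 0.12,"jaw": 1},{"ax": 0,"ay": 0,"az": 0.14,"x": 0,"y": 0,"z": 0.13,"jaw": 1},{"ax": 0,"ay": 0,"az": 0.14,"x": 0,"y": 0,"z": 0.13,"jaw": 1},{"ax": 0,"ay": 0,"az": 0.14,"x": 0,"y": 0,"z": 0.13,"jaw": 1},{"ax": 0,"ay": 0,"az": 0.14,"x": 0,"y": 0,"z": 0.13,"jaw": 1},{"ax": 0,"ay": 0,"az": 0.14,"x": 0,"y": 0,"z": 0.13,"jaw": 1},{"ax": 0,"ay": 0,"az": 0.14,"x": 0,"y": 0,"z": 0.13,"jaw": 1},{"ax": 0,"ay": 0,"az": 0.14,"x": 0,"y": 0,"z": 0.13,"jaw": 1},{"ax": 0,"ay": 0,"az": 0.14,"x": 0,"y": 0,"z": 0.13,"jaw": 1},{"ax": 0,"ay": 0,"az": 0.14,"x": 0,"y": 0,"z": 0.13,"jaw": 1},{"ax": 0,"ay": 0,"az": 0.14,"x": 0,"y": 0,"z": 0.13,"jaw": 1},{"ax": 0,"ay": 0,"az": 0.14,"x": 0,"y": 0,"z": 0.13,"jaw": 1},{"ax": 0,"ay": 0,"az": 0,"x": 0,"y": 0,"z": 0,"jaw": 1}])

```text
time: 16.7
tool_pos: [0.6238, 0.0393, 0.136]
ee_rot: [[0.755, 0.656, 0.0], [0.656, -0.755, -0.0], [0.0, 0.001, -1.0]]
ft_force: [2.6, -2.7, 7.2]
gripper_width: 0.406
grip_force: 42.3
```

```bash
python3 -c "
from h import *
o=env.observe(); print(o['joints'],o['tool_pos'],o['wrist_torque'],o['gripper_width'])"
```

```text
[-0.85931093  0.49962725  0.96821356  1.68207726 -0.43806723  1.19412554
 -0.63877336] [0.62377841 0.03930073 0.13595838] [-0.55933709 -0.36973548 -0.10407241] 0.4057422264272393
```

Turn is now about 2.0. It's past a quarter turn forward of the drop, so I'll release, swing back and regrasp.

Call:
move_arm(rows=[{"ax": 0,"ay": 0,"az": 0,"x": 0,"y": 0,"z": -1,"jaw": 1},{"ax": 0,"ay": 0,"az": 0,"x": 0,"y": 0,"z": -0.5,"jaw": 0.3},{"ax": 0,"ay": 0,"az": 0,"x": 0,"y": 0,"z": 0,"jaw": 0.2},{"ax": 0,"ay": 0,"az": 0,"x": 0,"y": 0,"z": 0,"jaw": 0.2},{"ax": 0,"ay": 0,"az": -0.14,"x": 0,"y": 0,"z": 0,"jaw": 0.2},{"ax": 0,"ay": 0,"az": -0.14,"x": 0,"y": 0,"z": 0,"jaw": 0.2},{"ax": 0,"ay": 0,"az": -0.14,"x": 0,"y": 0,"z": 0,"jaw": 0.2},{"ax": 0,"ay": 0,"az": -0.14,"x": 0,"y": 0,"z": 0,"jaw": 0.2},{"ax": 0,"ay": 0,"az": -0.14,"x": 0,"y": 0,"z": 0,"jaw": 0.2},{"ax": 0,"ay": 0,"az": -0.14,"x": 0,"y": 0,"z": 0,"jaw": 0.2},{"ax": 0,"ay": 0,"az": -0.14,"x": 0,"y": 0,"z": 0,"jaw": 0.2},{"ax": 0,"ay": 0,"az": -0.14,"x": 0,"y": 0,"z": 0,"jaw": 0.2},{"ax": 0,"ay": 0,"az": -0.14,"x": 0,"y": 0,"z": 0,"jaw": 0.2},{"ax": 0,"ay": 0,"az": -0.14,"x": 0,"y": 0,"z": 0,"jaw": 0.2},{"ax": 0,"ay": 0,"az": -0.14,"x": 0,"y": 0,"z": 0,"jaw": 0.2},{"ax": 0,"ay": 0,"az": 0,"x": 0,"y": 0,"z": 0,"jaw": 0.2}])

```text
time: 18.3
tool_pos: [0.6231, 0.0397, 0.1369]
ee_rot: [[-0.638, 0.77, -0.001], [0.77, 0.638, 0.001], [0.001, -0.0, -1.0]]
ft_force: [0.5, 0.2, -1.3]
gripper_width: 0.803
grip_force: 0.0
```

```bash
cat > line.py <<'E'
from h import *
o=env.observe(); print(np.round(o['joints'],3),o['tool_pos'],o['ft_force'])
im=env.grab_frame("wrist"); i=env.camera_info("wrist"); c=np.array([.6235,.039,.156])
q=proj("wrist",c); g=cv2.cvtColor(im,cv2.COLOR_BGR2GRAY); cv2.imwrite("pics/line.png",im)
for r in env.trace("lock_screw","wrist")[:1]:
    ys,xs=np.nonzero(r["region"]); print(q,r["confidence"],r["point"],len(xs),xs.min(),xs.max(),ys.min(),ys.max())
    m=cv2.erode(r["region"].astype(np.uint8),np.ones((9,9)))>0
    t=m&(g>120); ys,xs=np.nonzero(t); p=np.array([at("wrist",(x,y),.156,i) for x,y in zip(xs,ys)])[:,:2]
    w,v=np.linalg.eigh(np.cov(p.T)); d=v[:,1]; off=p.mean(0)-c[:2]; d=d*np.sign(d@off)
    print(len(xs),off,d,np.sqrt(w),"turn",(np.pi-0.07-np.arctan2(d[1],d[0]))%(2*np.pi))
E
python3 line.py
```

```text
[-0.633  0.395  0.635  1.672 -0.253  1.159  0.76 ] [0.62310388 0.03970919 0.13687847] [ 0.49588667  0.16322481 -1.27938821]
[np.float64(283.3221022797542), np.float64(292.10250192174624)] 0.83 [279.4, 283.2] 5498 241 323 240 324
220 [0.00330763 0.00250766] [0.49512657 0.86882085] [0.00100406 0.00509969] turn 2.0187768380003477
```

The line reads turn ≈ 2.02, so the screw stayed put. I'll finish swinging back and regrip.

Call:
move_arm(rows=[{"ax": 0,"ay": 0,"az": -0.14,"x": 0,"y": 0,"z": 0,"jaw": 0.2},{"ax": 0,"ay": 0,"az": -0.14,"x": 0,"y": 0,"z": 0,"jaw": 0.2},{"ax": 0,"ay": 0,"az": -0.14,"x": 0,"y": 0,"z": 0,"jaw": 0.2},{"ax": 0,"ay": 0,"az": -0.14,"x": 0,"y": 0,"z": 0,"jaw": 0.2},{"ax": 0,"ay": 0,"az": -0.14,"x": 0,"y": 0,"z": 0,"jaw": 0.2},{"ax": 0,"ay": 0,"az": -0.14,"x": 0,"y": 0,"z": 0,"jaw": 0.2},{"ax": 0,"ay": 0,"az": -0.14,"x": 0,"y": 0,"z": 0,"jaw": 0.2},{"ax": 0,"ay": 0,"az": -0.14,"x": 0,"y": 0,"z": 0,"jaw": 0.2},{"ax": 0,"ay": 0,"az": -0.14,"x": 0,"y": 0,"z": 0,"jaw": 0.2},{"ax": 0,"ay": 0,"az": -0.14,"x": 0,"y": 0,"z": 0,"jaw": 0.2},{"ax": 0,"ay": 0,"az": -0.14,"x": 0,"y": 0,"z": 0,"jaw": 0.2},{"ax": 0,"ay": 0,"az": 0,"x": 0,"y": 0,"z": 0,"jaw": 0.2},{"ax": 0,"ay": 0,"az": 0,"x": 0,"y": 0,"z": 0,"jaw": 1},{"ax": 0,"ay": 0,"az": 0,"x": 0,"y": 0,"z": 0,"jaw": 1},{"ax": 0,"ay": 0,"az": 0,"x": 0,"y": 0,"z": 0,"jaw": 1},{"ax": 0,"ay": 0,"az": 0,"x": 0,"y": 0,"z": 0,"jaw": 1}], newtons=40)

```text
time: 20.0
tool_pos: [0.6237, 0.0392, 0.1373]
ee_rot: [[-0.792, -0.611, 0.0], [-0.611, 0.792, -0.0], [-0.0, -0.001, -1.0]]
ft_force: [0.1, -1.8, 1.2]
gripper_width: 0.403
grip_force: 40.3
```

```bash
python3 line.py
```

```text
[-0.421  0.357  0.358  1.66  -0.134  1.149  2.2  ] [0.6237361  0.03916868 0.13734928] [ 0.08509621 -1.75099748  1.15022242]
[np.float64(282.5904302673809), np.float64(293.22467914646523)] 0.74 [281.8, 280.7] 5493 242 320 238 322
179 [0.00192921 0.00200306] [0.49628901 0.86815737] [0.00129261 0.00445294] turn 2.020115296270893
```

Call:
move_arm(rows=[{"ax": 0,"ay": 0,"az": 0.14,"x": 0,"y": 0,"z": 0.5,"jaw": 1},{"ax": 0,"ay": 0,"az": 0.14,"x": 0,"y": 0,"z": 0.13,"jaw": 1},{"ax": 0,"ay": 0,"az": 0.14,"x": 0,"y": 0,"z": 0.13,"jaw": 1},{"ax": 0,"ay": 0,"az": 0.14,"x": 0,"y": 0,"z": 0.13,"jaw": 1},{"ax": 0,"ay": 0,"az": 0.14,"x": 0,"y": 0,"z": 0.13,"jaw": 1},{"ax": 0,"ay": 0,"az": 0.14,"x": 0,"y": 0,"z": 0.13,"jaw": 1},{"ax": 0,"ay": 0,"az": 0.14,"x": 0,"y": 0,"z": 0.13,"jaw": 1},{"ax": 0,"ay": 0,"az": 0.14,"x": 0,"y": 0,"z": 0.13,"jaw": 1},{"ax": 0,"ay": 0,"az": 0.14,"x": 0,"y": 0,"z": 0.13,"jaw": 1},{"ax": 0,"ay": 0,"az": 0.14,"x": 0,"y": 0,"z": 0.13,"jaw": 1},{"ax": 0,"ay": 0,"az": 0.14,"x": 0,"y": 0,"z": 0.13,"jaw": 1},{"ax": 0,"ay": 0,"az": 0.14,"x": 0,"y": 0,"z": 0.13,"jaw": 1},{"ax": 0,"ay": 0,"az": 0,"x": 0,"y": 0,"z": 0,"jaw": 1}])

```text
time: 21.4
tool_pos: [0.6238, 0.0394, 0.1355]
ee_rot: [[-0.52, 0.854, 0.001], [0.854, 0.52, -0.0], [-0.001, 0.0, -1.0]]
ft_force: [0.9, -1.5, 3.2]
gripper_width: 0.406
grip_force: 40.5
```

Call:
move_arm(rows=[{"ax": 0,"ay": 0,"az": 0.14,"x": 0,"y": 0,"z": 0.2,"jaw": 1},{"ax": 0,"ay": 0,"az": 0.14,"x": 0,"y": 0,"z": 0.13,"jaw": 1},{"ax": 0,"ay": 0,"az": 0.14,"x": 0,"y": 0,"z": 0.13,"jaw": 1},{"ax": 0,"ay": 0,"az": 0.14,"x": 0,"y": 0,"z": 0.13,"jaw": 1},{"ax": 0,"ay": 0,"az": 0.14,"x": 0,"y": 0,"z": 0.13,"jaw": 1},{"ax": 0,"ay": 0,"az": 0.14,"x": 0,"y": 0,"z": 0.13,"jaw": 1},{"ax": 0,"ay": 0,"az": 0.14,"x": 0,"y": 0,"z": 0.13,"jaw": 1},{"ax": 0,"ay": 0,"az": 0.14,"x": 0,"y": 0,"z": 0.13,"jaw": 1},{"ax": 0,"ay": 0,"az": 0.14,"x": 0,"y": 0,"z": 0.13,"jaw": 1},{"ax": 0,"ay": 0,"az": 0.14,"x": 0,"y": 0,"z": 0.13,"jaw": 1},{"ax": 0,"ay": 0,"az": 0.14,"x": 0,"y": 0,"z": 0.13,"jaw": 1},{"ax": 0,"ay": 0,"az": 0.04,"x": 0,"y": 0,"z": 0,"jaw": 1},{"ax": 0,"ay": 0,"az": 0,"x": 0,"y": 0,"z": 0,"jaw": 1},{"ax": 0,"ay": 0,"az": 0,"x": 0,"y": 0,"z": 0,"jaw": 1},{"ax": 0,"ay": 0,"az": 0,"x": 0,"y": 0,"z": 0,"jaw": 1}])

```text
time: 22.9
tool_pos: [0.624, 0.0393, 0.134]
ee_rot: [[0.856, 0.517, 0.001], [0.517, -0.856, -0.0], [0.001, 0.001, -1.0]]
ft_force: [4.1, -2.3, 3.0]
gripper_width: 0.406
grip_force: 40.6
```

```bash
python3 line.py
```

```text
[-0.875  0.514  0.995  1.685 -0.459  1.196 -0.794] [0.62402257 0.0393094  0.13401295] [ 4.06401074 -2.34491217  3.02979944]
[np.float64(279.02330668398145), np.float64(294.6748050412689)] 0.68 [282.3, 281.6] 5426 242 320 238 322
49 [-0.0037665  -0.00697431] [-0.58371903 -0.81195572] [0.00040592 0.00255028] turn 5.265690507855426
```

```bash
python3 -c "
from h import *
print(env.job_done())"
```

```text
the job is handed in; nothing more can be done
None
```

The job is handed in with no verdict returned: the carrier is parked within about 1 mm of the pointer, and the screw is started and held in the grip at a turn of about 5.27 rad and an estimated depth of 30 mm.

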